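# Shut and lock the hatch of a water filter with its quarter-turn fastener

### The job

The filter cartridge has just been changed: press the water-filter unit's hatch down with your fingertips until it lies fully shut, then, with the fingers closed together, set their tips in the slot of the dial beside it and turn the dial clockwise (seen from above), about a quarter turn, as far as it goes, so that its tongue lies over the hatch and locks it. Do not turn the dial while the hatch is still open, do not lift the hatch any further open, and leave the things lying around where they are.

Things in the scene. Friction and masses are not known exactly. Their poses are not given: they have to be found in the camera images.
- filter_unit: the water-filter unit, a low white box with a steel deck, 130 mm (its x) by 300 mm (its y) by 55 mm high, fixed to the worktop; origin under its centre, on the worktop; its x points away from the robot, y to the left (within 0.3 rad), z up. The hatch fills the right part of the deck, the slotted dial stands on the left. Mind the wall cabinet 0.46 m above the worktop from world x = 0.58 on
- hatch (a joint): opening angle of the hatch: 0 = shut against a stop, flush with the deck; grows as its free edge rises (up to 1.4). It starts 0.25 to 0.5 rad open. Stiff hinge: it stays where it is left; a push of some 5 N down near its free edge shuts it
- hatch_pad (a point): place to press: on the hatch's upper face, 20 mm to the robot's side of its middle line, 30 mm from its free edge and 95 mm from the hinge. Its frame moves with the hatch: x along the hinge like the unit's x, y from the hinge to the free edge, z out of the upper face. With the hatch shut it is at the unit's [-0.02, -0.035, 0.055]
- hatch_hinge (a point): point on the hatch's hinge line, on its right (-y) edge, at the unit's [-0.02, -0.130, 0.055]; same axes as hatch_pad. The hatch is a steel plate 90 mm (x) by 125 mm (y), 6 mm thick; its free edge lies next to the dial
- fastener (a joint): turn of the dial: 0 = unlocked, tongue along the unit's +x (away from the robot); grows clockwise seen from above, about the vertical through slot, to a stop at 1.571 = locked, tongue along the unit's -y, over the hatch's free edge. Starts at 0 to 0.3. Friction of 0.12 N m: it stays where it is left; about 5 N sideways, 25 mm off its axis, turns it
- slot (a point): centre of the floor of the dial's slot, on the turning axis, at the unit's [-0.02, 0.055, 0.065]; turns with the dial: x along the slot, towards the tongue, z up. The dial is a steel disc 84 mm across with two raised D-shaped lobes (top 87 mm above the worktop); the straight slot between them is 32 mm wide (y), 22 mm deep, open above and at both ends
- tongue_tip (a point): end of the dial's flat tongue, upper face, 74 mm from the turning axis, in line with the slot; the tongue is 22 mm wide and 5 mm thick and passes 3 mm above the deck and the shut hatch; same axes as slot
- matchbox: matchbox, 66x36x15 mm, lying flat on the unit's deck, at the far left corner beyond the dial; bystander
- egg_timer: round kitchen timer, 61 mm across, 52 mm high, on the worktop just left of the unit; origin under its centre; bystander
- garlic_a: garlic bulb, 60 mm, on the worktop left of the unit, beyond the timer; origin under its centre; bystander
- lemon_a: lemon, 78x55x56 mm, on the worktop behind the unit; origin under its centre; bystander
- onion_a: onion, 75 mm, on the worktop behind the unit; origin under its centre; bystander
- spoon_tasting: spoon, 199x40x17 mm, on the worktop right of the unit; origin under its centre; bystander

How it is judged:
By the outcome, as a careful person would: the job done as asked, in the order asked, and still so for the second after the job is handed in, with the robot touching nothing.
It also fails if it takes over 45 s, if anything falls off the work surface, if the arm or the gripper's body presses on something with over 40 N, if the wrist force passes 120 N, or if a joint passes its speed limit or range.

### The arm

A 6-joint arm with a two-finger parallel gripper is mounted at the origin on a cart in front of the work surface, level with it; the furniture and walls round the work are solid. World frame = base frame: x ahead of the robot, y to its left, z up, the work surface at z = 0. Lengths are in m, angles in rad, forces in N, time in s.
With the tool pointing down it reaches from about 0.375 to 0.9 m from the base axis. Payload 3.1 kg.
Tool frame: the origin (TCP) lies on the centre line of the jaws, within the pads' length; the fingertips stand 8 mm ahead of it and the grasp point (between the pads) lies 11 mm behind it (robot.tip_extent is the distance from the TCP to the fingertips, in m); y points along the fingers, z is the direction in which the jaws open and shut, and the axes are right-handed (so a half turn about y gives the same grasp; the last joint's range is limited). The gripper opens to 87 mm and grips with 3 to 60 N. Pads are 19 mm wide; open, the fingers measure 117 mm over their backs; the gripper's body (75 mm by 190 mm) begins 51 mm behind the grasp point.
Start: joints at [-1.337, 0.527, 1.433, -0, 1.181, -0.178], TCP at [0.251, -0.572, 0.231] pointing down, gripper open.
Joint ranges: [-3.08, 3.08], [-0.75, 2.2], [0.22, 2.44], [-1.43, 4.57], [0, 2.65], [-2.85, 2.85]. Speed limits (rad/s): [2.79, 2.79, 3.14, 3.14, 3.14, 3.14].

### API

Orientations are given as a unit quaternion [x, y, z, w].
In Python, from rig import robot gives the robot as it stands.
- The arm moves only by the shell command python3 -m crank 'ROWS' [FORCE]. ROWS is JSON, a list that holds one entry, the list of rows, each a list of 7 numbers: the turn, a rotation vector about the tool's x, y, z in degrees, then the shift along the tool's x, y, z in m, then the opening in per cent of the stroke, from 0 (shut) to 100 (fully open). In form: [[[ax, ay, az, dx, dy, dz, gripper], ...]]. A call has exactly 5 rows; each row shifts and turns the commanded pose from where the row before left it, along the tool's axes as they then stand; what a row does not reach is not made up. A row lasts 1/8 s, in which the tool goes at most 62.5 mm and 10.7 degrees, less where a joint would pass 70% of its speed; a pose out of reach is approached as far as the arm can. A call with a gripper value outside its range is refused whole. The fingers move at their own pace and stop on an object; FORCE is the grip in N (left out, the last holds). Time passes only in rows, so rows that do not move let the fingers close, or fill a call up. It gives the time, the measured TCP pose, the force and the opening at its end, in the units of the state.
- robot.get_obs(): the state, without advancing time (a new reading comes with each control period).
- robot.camera(name): name is "scene" or "top" or "wrist"; returns a dict with "img" (400x640x3 uint8, red, green, blue), "K" (3x3 intrinsics, pixels), "R" (3x3) and "t" (3): a world point X has camera coordinates R X + t; the wrist camera has in their place "T_tool_cam" (4x4, takes a point from camera to tool coordinates, whose origin is the TCP and whose axes are the tool frame's). Camera axes: x right, y down, z forward; pixel columns grow to the right and rows downward; lengths in m; the calibration is good to about 2 mm. A picture is of the moment at which its call begins: read the wrist's pose just before it. There is no depth.
- robot.hand_in(): hands the job in, once; it reports no verdict.
Trained networks look in a picture, given as the dict that the camera call returned (one of the last four; its "shot" number tells which), for a name from the list of things; names that differ only in an ending like _2 or _b are one class to them, and where a whole thing is asked for, a point or a joint stands for the part that bears it (a point fixed in the world has none). Each returns a list of dicts, best first, with "conf" (0 to 1); they miss things now and then, are a little off and sometimes report something else, mostly with a low value. They report only what shows in the picture. A call takes as long as a camera call.
- robot.spot_in(picture, thing): "at" ([row, column] in pixels, amid what is visible of it).
The state is a dict: "time": time; "q": joint angles; "joint_velocities": joint speeds; "joint_torque": joint torques, N m; "position": TCP position; "tool_rot": TCP orientation; "ft_force": force on the tool from outside, world axes, zero at the start; "moment": the same for the moment, N m; "grip_width": finger opening in m.
Only numpy, scipy, OpenCV 4.12 (cv2) and the standard library are available. Lean on these libraries where they do the work, as an engineer would, in place of code of your own. Each camera call takes 0.05 s, during which the arm holds its last target.

## Working session

There is one attempt and no reset: what is moved stays moved. The work goes in short steps, Python scripts to look and compute and a shell command to move; the robot and the scene stay as the last step left them, time stands still between calls to the robot, and variables do not carry over. Pictures are saved under pics/ and viewed, and the job is handed in when it is done.

```bash
ls; mkdir -p pics; python3 - <<'E'
from rig import robot
import cv2,numpy as np
o=robot.get_obs(); print({k:np.round(v,3).tolist() for k,v in o.items()})
for n in ["scene","top"]:
    c=robot.camera(n); cv2.imwrite(f"pics/{n}0.png",c["img"][:,:,::-1]); print(n,c["K"].tolist(),np.round(c["R"],4).tolist(),c["t"].tolist())
    for t in ["filter_unit","hatch","hatch_pad","hatch_hinge","fastener","slot","tongue_tip","matchbox","egg_timer"]:
        print(t,[(np.round(d["at"],1).tolist(),round(d["conf"],2)) for d in robot.spot_in(c,t)][:2])
E
```

```text
pics
{'time': 0.0, 'q': [-1.336, 0.528, 1.434, 0.0, 1.181, -0.179], 'joint_velocities': [-0.0, -0.002, 0.0, 0.001, -0.0, 0.001], 'joint_torque': [0.001, -44.003, -17.659, 0.063, 0.058, -0.0], 'position': [0.251, -0.572, 0.23], 'tool_rot': [-0.145, 0.693, -0.691, 0.145], 'ft_force': [-0.132, -0.256, 1.091], 'moment': [-0.005, -0.003, -0.033], 'grip_width': 0.087}
scene [[395.86887132575583, 0.0, 317.6464012255319], [0.0, 395.86887132575583, 201.3896497069583], [0.0, 0.0, 1.0]] [[-0.5721, -0.8202, -0.0017], [-0.5601, 0.3923, -0.7297], [0.5991, -0.4165, -0.6838]] [0.388106725233158, 0.3389479368107407, 0.985294010931864]
filter_unit [([213.6, 344.9], 0.91)]
hatch [([196.2, 361.3], 0.59)]
hatch_pad []
hatch_hinge [([194.8, 359.0], 0.8)]
fastener [([217.9, 342.7], 0.82)]
slot [([215.3, 343.5], 0.68), ([248.4, 283.2], 0.47)]
tongue_tip [([215.3, 345.5], 0.62)]
matchbox [([225.7, 318.7], 0.53)]
egg_timer [([262.3, 303.4], 0.79)]
top [[439.6237589379149, 0.0, 318.0621846963172], [0.0, 439.6237589379149, 200.66045386543584], [0.0, 0.0, 1.0]] [[-0.0145, -0.9999, 0.002], [-0.9974, 0.0143, -0.0711], [0.0711, -0.003, -0.9975]] [0.07259132477884116, 0.5398127413360683, 1.1756020174907915]
filter_unit [([217.3, 343.8], 0.72)]
hatch [([203.3, 368.6], 0.92)]
hatch_pad [([205.6, 370.5], 0.61), ([225.6, 320.2], 0.45)]
hatch_hinge [([206.4, 367.6], 0.62), ([226.7, 323.1], 0.24)]
fastener [([224.6, 323.9], 0.79), ([163.8, 411.3], 0.15)]
slot [([228.8, 324.1], 0.66)]
tongue_tip [([227.5, 320.4], 0.57), ([215.6, 344.2], 0.46)]
matchbox [([220.0, 292.3], 0.56)]
egg_timer [([246.0, 264.8], 0.77)]
```

```bash
python3 - <<'E'
import cv2
a=cv2.imread("pics/top0.png")[140:300,220:460]; cv2.imwrite("pics/topz.png",cv2.resize(a,None,fx=3.3,fy=3.3,interpolation=cv2.INTER_CUBIC))
a=cv2.imread("pics/scene0.png")[130:310,240:450]; cv2.imwrite("pics/scenez.png",cv2.resize(a,None,fx=3.3,fy=3.3,interpolation=cv2.INTER_CUBIC))
E
```

```text
(no output)
```

View pics/topz.png

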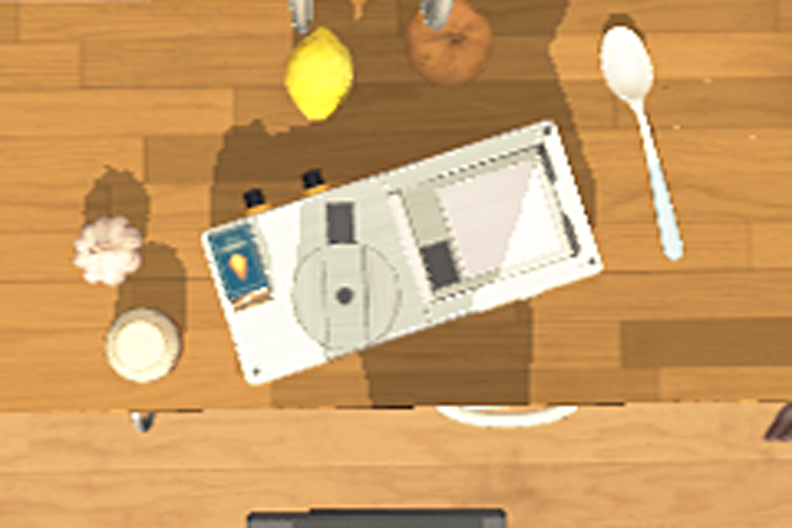

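View pics/scenez.png

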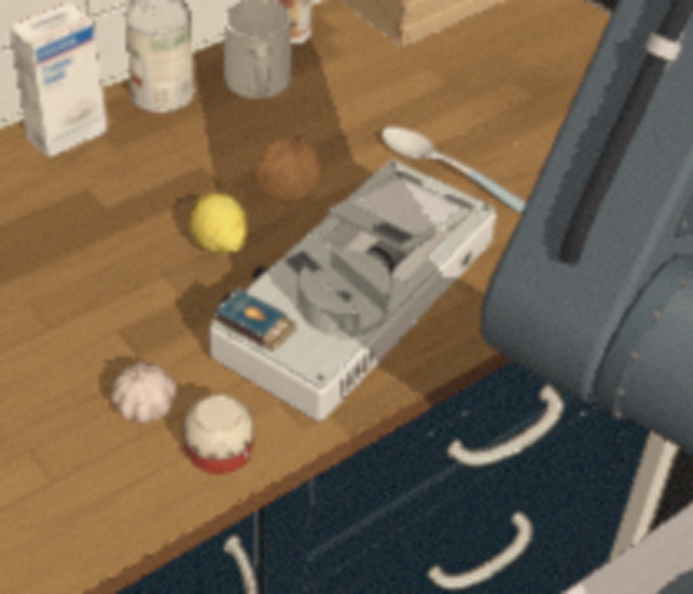

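View pics/scene0.png

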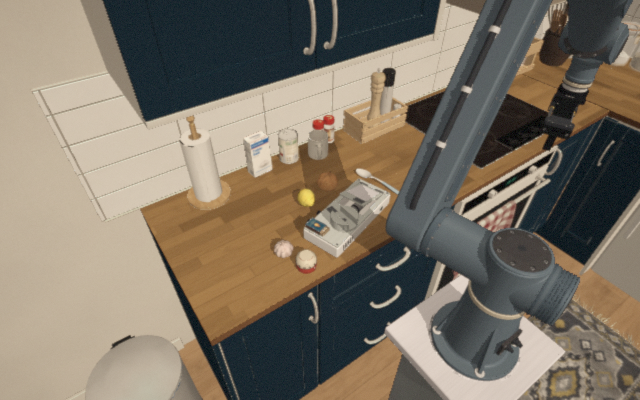

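```bash
cat > h.py <<'E'
import numpy as np,cv2
from scipy.optimize import least_squares
from scipy.spatial.transform import Rotation as Ro
TOPK=np.array([[439.6237589379149,0,318.0621846963172],[0,439.6237589379149,200.66045386543584],[0,0,1]])
def ray(K,R,t,u,v,z):
    R=np.array(R);t=np.array(t);c=-R.T@t; d=R.T@np.linalg.inv(K)@[u,v,1]; return c+d*(z-c[2])/d[2]
def proj(c,X):
    p=c["R"]@np.asarray(X)+c["t"]; p=c["K"]@p; return p[:2]/p[2]
E
python3 - <<'E'
from h import *
from rig import robot
c=robot.camera("top")
f=lambda x,y:(220+(x+.5)/3.3-.5,140+(y+.5)/3.3-.5)
C={"FR":(552,122),"NR":(602,270),"NL":(252,383),"FL":(203,235)}
L={"FR":(.065,-.15),"NR":(-.065,-.15),"NL":(-.065,.15),"FL":(.065,.15)}
W={k:ray(c["K"],c["R"],c["t"],*f(*v),.055)[:2] for k,v in C.items()}
for k in W: print(k,W[k].round(4))
def res(p):
    a=p[2];R=np.array([[np.cos(a),-np.sin(a)],[np.sin(a),np.cos(a)]])
    return np.concatenate([p[:2]+R@L[k]-W[k] for k in W])
s=least_squares(res,[.5,0,.3]);print(s.x,s.fun.round(4))
x,y,a=s.x;R=np.array([[np.cos(a),-np.sin(a)],[np.sin(a),np.cos(a)]])
for n,l in dict(slot=(-.02,.055),pad=(-.02,-.035),hinge=(-.02,-.13)).items(): print(n,s.x[:2]+R@l)
# direct measure: dial centre, tongue tip
print("dial c",ray(c["K"],c["R"],c["t"],*f(345,296),.066))
print("tongue end mid",ray(c["K"],c["R"],c["t"],*f(340,201),.063))
# hatch free edge corners vs angle
img=cv2.resize(c["img"][140:300,220:460],None,fx=3.3,fy=3.3,interpolation=cv2.INTER_CUBIC)[:,:,::-1].copy()
for th in (.25,.35,.45):
  pts=[]
  for X,Y in((.025,.125),(-.065,.125)):
    X=.025 if X>0 else -.065
    l=np.array([X,-.13+Y*np.cos(th)]);w=np.append(s.x[:2]+R@l,.055+Y*np.sin(th));u=proj(c,w);pts.append((u-[220,140]+.5)*3.3-.5)
  print(th,np.round(pts))
  cv2.line(img,*[tuple(int(q) for q in p) for p in pts],(0,0,255),1)
cv2.imwrite("pics/ov.png",img)
E
```

```text
FR [ 0.5994 -0.1183]
NR [ 0.4803 -0.1551]
NL [0.3949 0.1246]
FL [0.5127 0.1624]
[0.49683093 0.00339528 0.2989757 ] [ 0.0037 -0.0025 -0.0014 -0.004  -0.0044  0.003   0.002   0.0035]
slot [0.46151837 0.05006458]
pad [ 0.48802711 -0.03594291]
hinge [ 0.51600855 -0.12672858]
dial c [0.46250072 0.05007672 0.066     ]
tongue end mid [0.53776754 0.05282964 0.063     ]
0.25 [[406. 216.]
 [442. 327.]]
0.35 [[411. 214.]
 [448. 326.]]
0.45 [[418. 211.]
 [455. 324.]]
```

View pics/ov.png

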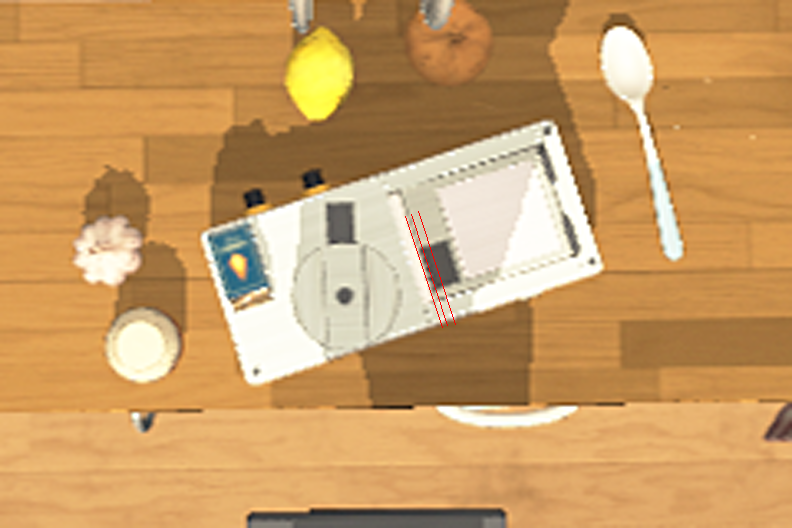

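```bash
python3 - <<'E'
from h import *
from rig import robot
o=robot.get_obs(); M=Ro.from_quat(o["tool_rot"]).as_matrix(); print(M.round(3))
p=o["position"]; print(p.round(4), robot.tip_extent)
for tgt in ([.488,-.036,.2],):
    print((M.T@(np.array(tgt)-p)).round(4))
zx=np.degrees(np.arctan2(M[1,2],M[0,2]));print("z yaw deg",zx,"x yaw",np.degrees(np.arctan2(M[1,0],M[0,0])))
E
```

```text
[[-0.916  0.     0.401]
 [-0.401  0.    -0.916]
 [-0.    -1.    -0.   ]]
[ 0.2508 -0.5725  0.2306] 0.008
[-0.4325  0.0306 -0.3962]
z yaw deg -66.35096312721573 x yaw -156.3509631361894
```

```bash
python3 -m crank '[[[0,0,0,-0.0432,0,-0.0396,0],[0,0,0,-0.0432,0,-0.0396,0],[0,0,0,-0.0432,0,-0.0396,0],[0,0,0,-0.0432,0,-0.0396,0],[0,0,0,-0.0432,0,-0.0396,0]]]' 20
python3 -m crank '[[[0,0,0,-0.0432,0,-0.0396,0],[0,0,0,-0.0432,0,-0.0396,0],[0,0,0,-0.0432,0,-0.0396,0],[0,0,0,-0.0432,0,-0.0396,0],[0,0,0,-0.0432,0,-0.0396,0]]]'
python3 -m crank '[[[0,-10,0,0,0,0,0],[0,-10,0,0,0,0,0],[0,-10,0,0,0,0,0],[0,-10,0,0,0,0,0],[0,-10,0,0,0,0,0]]]'
python3 -m crank '[[[0,-9,0,0,0,0,0],[0,-9,0,0,0,0,0],[0,0,0,0,0,0,0],[0,0,0,0,0,0,0],[0,0,0,0,0,0,0]]]'
cat > s.py <<'E'
from h import *
from rig import robot
import sys
o=robot.get_obs(); M=Ro.from_quat(o["tool_rot"]).as_matrix(); p=np.array(o["position"])
print("t",round(o["time"],2),"p",p.round(4),"zyaw",np.degrees(np.arctan2(M[1,2],M[0,2])).round(2),"down",M[:,1].round(3),"F",np.round(o["ft_force"],1),"q6",round(o["q"][5],3),"g",round(o["grip_width"],4))
print(M.round(3).tolist())
for a in sys.argv[1:]:
    n,_,rest=a.partition("=")
    if n=="to": print("shift",(M.T@(np.array(eval(rest))-p)).round(4))
    if n=="pic":
        for nm in rest.split(","):
            cam,f=nm.split(":")
            c=robot.camera(cam); I=c["img"][:,:,::-1]
            if cam=="top": I=cv2.resize(I[140:300,220:460],None,fx=3.3,fy=3.3,interpolation=cv2.INTER_CUBIC)
            if cam=="scene": I=cv2.resize(I[130:310,240:450],None,fx=3.3,fy=3.3,interpolation=cv2.INTER_CUBIC)
            cv2.imwrite(f"pics/{f}.png",I)
E
python3 s.py "to=[.488,-.036,.13]" pic=wrist:w1,scene:s1,top:t1
```

```text
time: 1.68
position: [0.3698, -0.303, 0.2308]
tool_rot: [0.144, -0.692, 0.692, -0.145]
ft_force: [1.0, -0.1, -0.3]
grip_width: 0.0448
time: 2.3
position: [0.4885, -0.0347, 0.2309]
tool_rot: [0.145, -0.692, 0.692, -0.145]
ft_force: [1.1, 0.2, -0.2]
grip_width: 0.0018
time: 2.92
position: [0.4877, -0.0364, 0.2307]
tool_rot: [0.425, -0.565, 0.565, -0.426]
ft_force: [0.6, 0.3, -0.7]
grip_width: 0.0002
time: 3.55
position: [0.4876, -0.0364, 0.2306]
tool_rot: [-0.507, 0.493, -0.493, 0.507]
ft_force: [-0.2, -0.6, -0.3]
grip_width: 0.0002
t 3.55 p [ 0.4876 -0.0364  0.2306] zyaw 1.58 down [ 0. -0. -1.] F [-0.2 -0.6 -0.3] q6 -0.331 g 0.0002
[[0.028, 0.0, 1.0], [-1.0, -0.0, 0.028], [0.0, -1.0, 0.0]]
shift [-0.0004  0.1006  0.0004]
```

View pics/w1.png

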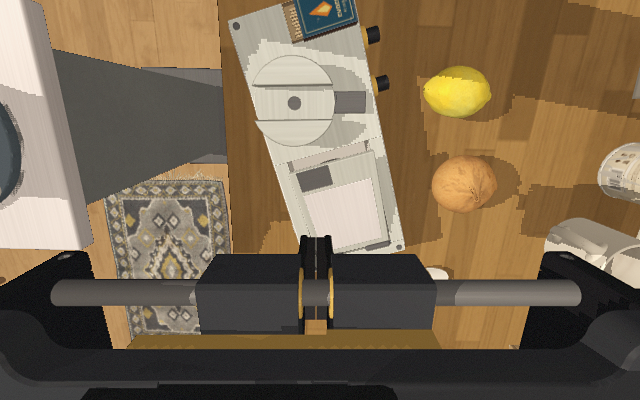

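View pics/s1.png

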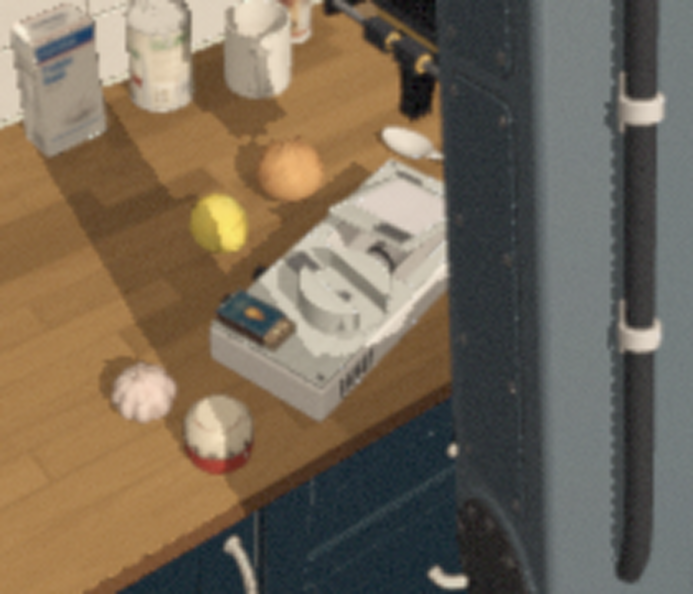

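```bash
cat > wr.py <<'E'
from h import *
from rig import robot
import sys
# usage: wr.py file  u,v,z ...   (uses the saved pose of a fresh wrist picture)
o=robot.get_obs(); c=robot.camera("wrist"); cv2.imwrite("pics/%s.png"%sys.argv[1],c["img"][:,:,::-1])
M=Ro.from_quat(o["tool_rot"]).as_matrix();T=c["T_tool_cam"]
Rwc=M@T[:3,:3];cw=M@T[:3,3]+o["position"]
cam=dict(K=c["K"],R=Rwc.T,t=-Rwc.T@cw)
print("cam at",cw.round(3))
for a in sys.argv[2:]:
    u,v,z=map(float,a.split(",")); print(a,ray(cam["K"],cam["R"],cam["t"],u,v,z).round(4))
import pickle;pickle.dump(cam,open("cam.pkl","wb"))
E
python3 wr.py w2 294,103,.065 350,101,.063 367,101,.063 230,21,.055 409,247,.055 236,27,.055 400,246,.055
python3 - <<'E'
from h import *
from rig import robot
c=robot.camera("scene"); print((proj(c,[.488,-.036,.222])-[240,130])*3.3)
E
```

```text
cam at [0.485 0.047 0.385]
294,103,.065 [0.4627 0.0512 0.065 ]
350,101,.063 [0.5207 0.0548 0.063 ]
367,101,.063 [0.5383 0.0553 0.063 ]
230,21,.055 [0.3984 0.1265 0.055 ]
409,247,.055 [ 0.6055 -0.1141  0.055 ]
236,27,.055 [0.404  0.1214 0.055 ]
400,246,.055 [ 0.5942 -0.113   0.055 ]
[414.31072724 109.06302721]
```

```bash
python3 -m crank '[[[0,0,0,0,0.03,0,0],[0,0,0,0,0.03,0,0],[0,0,0,0,0.03,0,0],[0,0,0,0,0.02,0,0],[0,0,0,0,0.01,0,0]]]'
python3 -m crank '[[[0,0,0,0,0.008,0,0],[0,0,0,0,0.008,0,0],[0,0,0,0,0.008,0,0],[0,0,0,0,0.004,0,0],[0,0,0,0,0.004,0,0]]]'
python3 s.py pic=scene:s2
```

```text
time: 4.42
position: [0.4872, -0.0363, 0.1095]
tool_rot: [0.507, -0.493, 0.492, -0.507]
ft_force: [0.4, 0.2, 0.4]
grip_width: 0.0002
time: 5.05
position: [0.4876, -0.0362, 0.0786]
tool_rot: [-0.507, 0.493, -0.493, 0.507]
ft_force: [-1.2, 2.4, 4.3]
grip_width: 0.0006
t 5.05 p [ 0.4876 -0.0362  0.0786] zyaw 1.65 down [ 0.  0. -1.] F [-1.2  2.4  4.3] q6 -0.332 g 0.0006
[[0.029, 0.0, 1.0], [-1.0, 0.0, 0.029], [-0.0, -1.0, 0.0]]
```

View pics/s2.png

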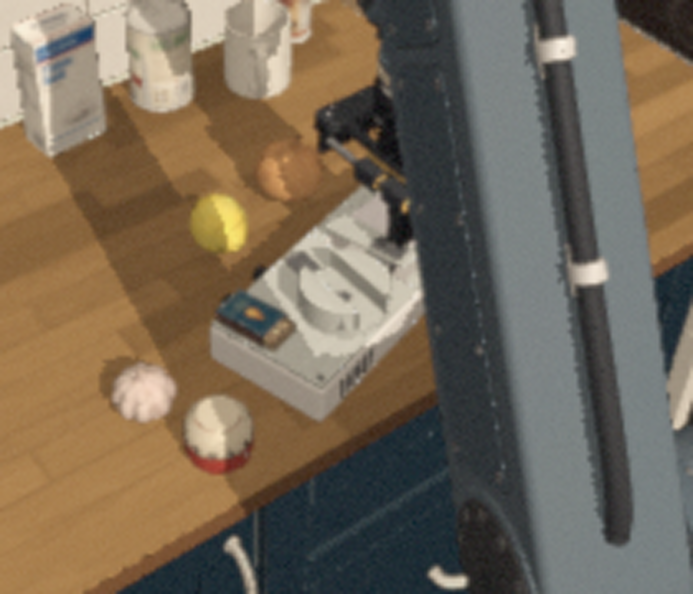

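```bash
python3 -m crank '[[[0,0,0,0,0.004,0,0],[0,0,0,0,0.004,0,0],[0,0,0,0,0.003,0,0],[0,0,0,0,0.003,0,0],[0,0,0,0,0.002,0,0]]]'
```

```text
time: 5.72
position: [0.4875, -0.0363, 0.0631]
tool_rot: [0.507, -0.493, 0.493, -0.507]
ft_force: [-3.9, 4.2, 26.3]
grip_width: 0.0004
```

```bash
python3 -m crank '[[[0,0,0,0,0.001,0,0],[0,0,0,0,0,0,0],[0,0,0,0,0,0,0],[0,0,0,0,0,0,0],[0,0,0,0,-0.001,0,0]]]'
python3 -m crank '[[[0,0,0,0,-0.005,0,0],[0,0,0,0,-0.015,0,0],[0,0,0,0,-0.03,0,0],[0,0,0,0,-0.04,0,0],[0,0,0,0,0,0,0]]]'
python3 s.py "to=[.4425,.05,.15]"; python3 wr.py w3
```

```text
time: 6.35
position: [0.4875, -0.0363, 0.0634]
tool_rot: [-0.507, 0.493, -0.493, 0.507]
ft_force: [-0.4, 3.1, 4.8]
grip_width: 0.0006
time: 6.98
position: [0.49, -0.0374, 0.1557]
tool_rot: [-0.506, 0.49, -0.495, 0.508]
ft_force: [0.2, -0.6, -0.5]
grip_width: 0.0005
t 6.97 p [ 0.49   -0.0374  0.1557] zyaw 1.66 down [ 0.007 -0.003 -1.   ] F [ 0.2 -0.6 -0.5] q6 -0.332 g 0.0005
[[0.029, 0.007, 1.0], [-1.0, -0.003, 0.029], [0.003, -1.0, 0.007]]
shift [-0.0888  0.0051 -0.045 ]
cam at [0.486 0.046 0.31 ]
```

View pics/w3.png

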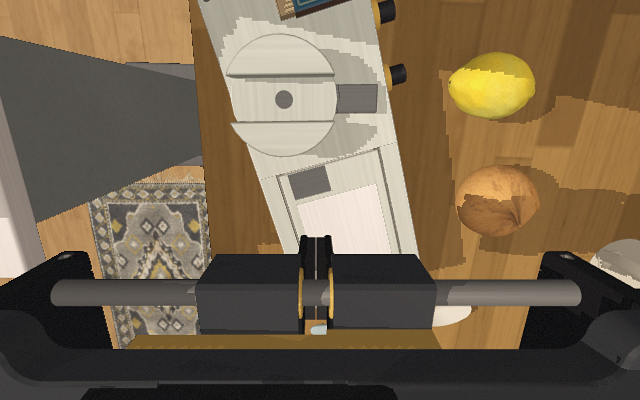

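```bash
python3 - <<'E'
from h import *
import pickle
cam=pickle.load(open("cam.pkl","rb"))
a=.299;R=np.array([[np.cos(a),-np.sin(a)],[np.sin(a),np.cos(a)]]);s=np.array([.4627,.0508]); o=s-R@[-.02,.055]
for th in (0,.05,.1):
  for X in(-.065,.025):
    w=np.append(o+R@[X,-.13+.125*np.cos(th)],.055+.125*np.sin(th));print(th,X,proj(cam,w).round(1))
I=cv2.imread("pics/w3.png")[20:260,190:450];cv2.imwrite("pics/w3z.png",cv2.resize(I,None,fx=2.4,fy=2.4,interpolation=cv2.INTER_CUBIC))
E
python3 s.py pic=top:t3,scene:s3
```

```text
0 -0.065 [256.5 183.1]
0 0.025 [354.7 156.1]
0.05 -0.065 [255.3 185. ]
0.05 0.025 [355.7 157.4]
0.1 -0.065 [254.1 187.4]
0.1 0.025 [356.9 159.2]
t 7.03 p [ 0.4887 -0.037   0.1542] zyaw 1.66 down [ 0.004 -0.002 -1.   ] F [-0.6  0.8 -0.6] q6 -0.332 g 0.0002
[[0.029, 0.004, 1.0], [-1.0, -0.002, 0.029], [0.002, -1.0, 0.004]]
```

View pics/w3z.png

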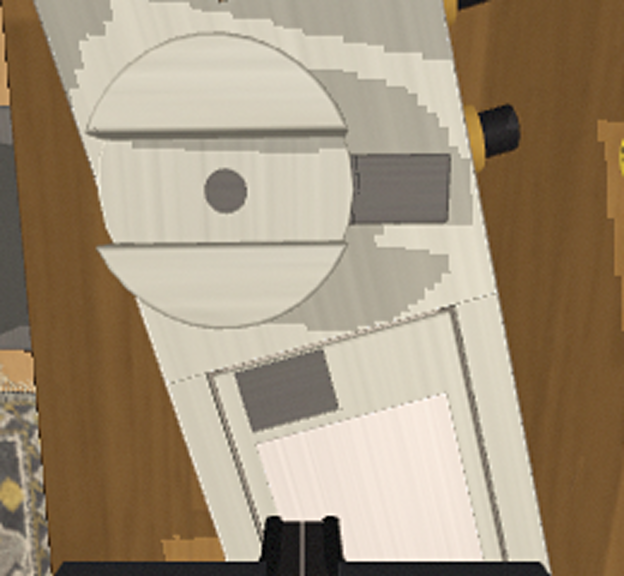

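View pics/s3.png

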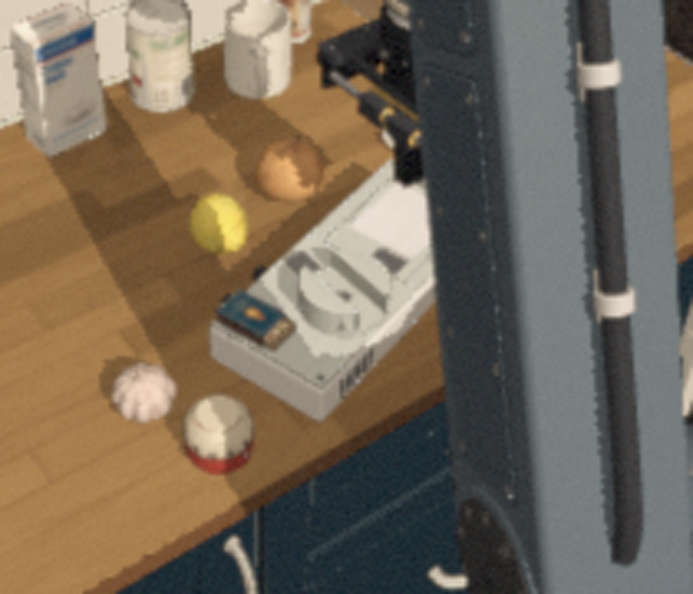

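```bash
python3 -m crank '[[[0,0,0,-0.03,0,-0.015,0],[0,0,0,-0.03,0,-0.015,0],[0,0,0,-0.027,0,-0.016,0],[0,0,0,0,0,0,0],[0,0,0,0,0,0,0]]]'
python3 s.py "to=[.4427,.0500,.078]"
```

```text
time: 7.75
position: [0.4397, 0.0488, 0.152]
tool_rot: [0.507, -0.493, 0.493, -0.507]
ft_force: [1.3, -0.1, -0.2]
grip_width: 0.0001
t 7.75 p [0.4397 0.0488 0.152 ] zyaw 1.67 down [-0. -0. -1.] F [ 1.3 -0.1 -0.2] q6 -0.172 g 0.0001
[[0.029, -0.0, 1.0], [-1.0, -0.0, 0.029], [0.0, -1.0, -0.0]]
shift [-0.0011  0.074   0.0031]
```

```bash
python3 -m crank '[[[0,0,0,-0.001,0.015,0.003,0],[0,0,0,0,0.02,0,0],[0,0,0,0,0.015,0,0],[0,0,0,0,0,0,0],[0,0,0,0,0,0,0]]]'
python3 s.py "to=[.4427,.0500,.078]"; python3 wr.py w4
```

```text
time: 8.38
position: [0.4429, 0.0497, 0.1027]
tool_rot: [-0.507, 0.493, -0.493, 0.507]
ft_force: [0.1, 0.4, 0.5]
grip_width: 0.0003
t 8.38 p [0.4429 0.0497 0.1027] zyaw 1.6 down [ 0.001 -0.    -1.   ] F [0.1 0.4 0.5] q6 -0.168 g 0.0003
[[0.028, 0.001, 1.0], [-1.0, -0.0, 0.028], [0.0, -1.0, 0.001]]
shift [-0.0003  0.0247 -0.0002]
cam at [0.44  0.133 0.257]
```

View pics/w4.png

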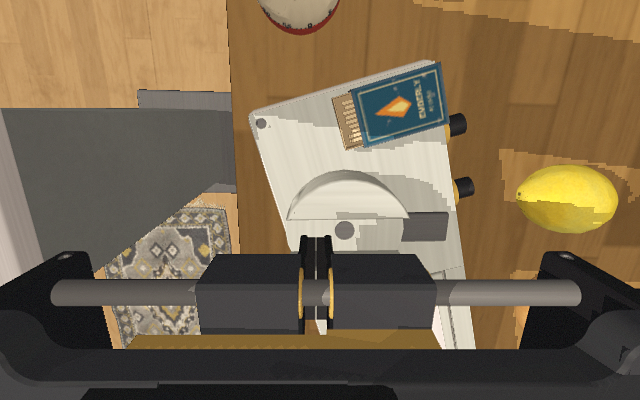

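```bash
python3 -m crank '[[[0,0,0,0,0.008,0,0],[0,0,0,0,0.008,0,0],[0,0,0,0,0.006,0,0],[0,0,0,0,0.002,0,0],[0,0,0,0,0,0,0]]]'
python3 -m crank '[[[0,0,0,-0.002,0,0,0],[0,0,0,-0.002,0,0,0],[0,0,0,-0.001,0,0,0],[0,0,0,-0.001,0,0,0],[0,0,0,0,0,0,0]]]'
```

```text
time: 9.05
position: [0.442, 0.0503, 0.0783]
tool_rot: [0.507, -0.493, 0.493, -0.507]
ft_force: [0.5, 0.2, -1.0]
grip_width: 0.0004
time: 9.68
position: [0.442, 0.056, 0.0786]
tool_rot: [0.507, -0.492, 0.493, -0.507]
ft_force: [-0.6, -2.9, 0.7]
grip_width: 0.0005
```

```bash
python3 -m crank '[[[0,5,0,-0.0018,0,0.0006,0],[0,5,0,-0.0018,0,0.0006,0],[0,5,0,-0.0018,0,0.0006,0],[0,5,0,-0.0018,0,0.0006,0],[0,5,0,-0.0018,0,0.0006,0]]]'
cat > d.py <<'E'
from h import *
from rig import robot
o=robot.get_obs(); M=Ro.from_quat(o["tool_rot"]).as_matrix(); p=np.array(o["position"])
print("rel axis in tool frame",(M.T@(p-[.4627,.0508,.078])).round(4),"zyaw",np.degrees(np.arctan2(M[1,2],M[0,2])).round(1),"down",M[:,1].round(3),"F tool",(M.T@np.array(o["ft_force"])).round(1),"mom",np.round(o["moment"],2),"t",o["time"])
E
python3 d.py
```

```text
time: 10.3
position: [0.4453, 0.0642, 0.0786]
tool_rot: [-0.389, 0.591, -0.591, 0.387]
ft_force: [-1.3, -4.9, 2.7]
grip_width: 0.0005
rel axis in tool frame [-0.0054 -0.0006 -0.0213] zyaw -23.5 down [-0.002 -0.001 -1.   ] F tool [ 5.1 -2.7  0.7] mom [-0.78  0.28  0.09] t 10.3
```

```bash
python3 -m crank '[[[0,5,0,-0.0018,0,0.0006,0],[0,5,0,-0.0018,0,0.0006,0],[0,5,0,-0.0018,0,0.0006,0],[0,5,0,-0.0018,0,0.0006,0],[0,5,0,-0.0018,0,0.0006,0]]]'; python3 d.py
```

```text
time: 10.92
position: [0.4513, 0.0704, 0.0785]
tool_rot: [-0.252, 0.662, -0.661, 0.249]
ft_force: [-3.1, -3.5, 3.8]
grip_width: 0.0006
rel axis in tool frame [-0.0044 -0.0005 -0.0222] zyaw -48.5 down [-0.005 -0.    -1.   ] F tool [ 4.7 -3.8  0.6] mom [-0.47  0.56 -0.02] t 10.925
```

```bash
python3 -m crank '[[[0,5,0,-0.0018,0,0.0006,0],[0,5,0,-0.0018,0,0.0006,0],[0,5,0,-0.0018,0,0.0006,0],[0,5,0,-0.0018,0,0.0006,0],[0,3,0,-0.0011,0,0.0004,0]]]'; python3 d.py
```

```text
time: 11.55
position: [0.4586, 0.0732, 0.0781]
tool_rot: [-0.116, 0.699, -0.697, 0.111]
ft_force: [-4.2, 0.7, 2.3]
grip_width: 0.0003
rel axis in tool frame [-0.0033 -0.0001 -0.0226] zyaw -71.5 down [-0.007  0.001 -1.   ] F tool [ 3.8 -2.3 -2. ] mom [0.13 0.69 0.04] t 11.55
```

```bash
python3 -m crank '[[[0,1,0,-0.001,0,0,0],[0,1,0,-0.001,0,0,0],[0,0,0,-0.001,0,0,0],[0,0,0,-0.001,0,0,0],[0,0,0,0,0,0,0]]]'; python3 d.py
```

```text
time: 12.18
position: [0.4619, 0.0731, 0.0781]
tool_rot: [-0.106, 0.7, -0.699, 0.1]
ft_force: [-7.1, -6.1, 4.0]
grip_width: 0.0005
rel axis in tool frame [-0.0056 -0.0001 -0.0216] zyaw -73.3 down [-0.009 -0.001 -1.   ] F tool [ 8.6 -3.9  3.8] mom [-0.99  1.32  0.04] t 12.175
```

```bash
python3 -m crank '[[[0,0,0,-0.001,0,0,0],[0,0,0,-0.001,0,0,0],[0,0,0,-0.001,0,0,0],[0,0,0,0,0,0,0],[0,0,0,0,0,0,0]]]'; python3 d.py; python3 wr.py w5; python3 s.py pic=top:t5
```

```text
time: 12.8
position: [0.462, 0.0733, 0.0781]
tool_rot: [-0.108, 0.7, -0.7, 0.098]
ft_force: [-12.3, -11.1, 8.7]
grip_width: 0.0003
rel axis in tool frame [-0.0058 -0.0001 -0.0217] zyaw -73.2 down [-0.014 -0.002 -1.   ] F tool [15.1 -8.5  7.1] mom [-1.74  2.03 -0.05] t 12.8
cam at [0.544 0.097 0.232]
t 12.85 p [0.462  0.0733 0.0781] zyaw -73.2 down [-0.014 -0.002 -1.   ] F [-12.8 -10.2   7.6] q6 1.202 g 0.0003
[[-0.957, -0.014, 0.289], [-0.289, -0.002, -0.957], [0.014, -1.0, -0.002]]
```

View pics/w5.png

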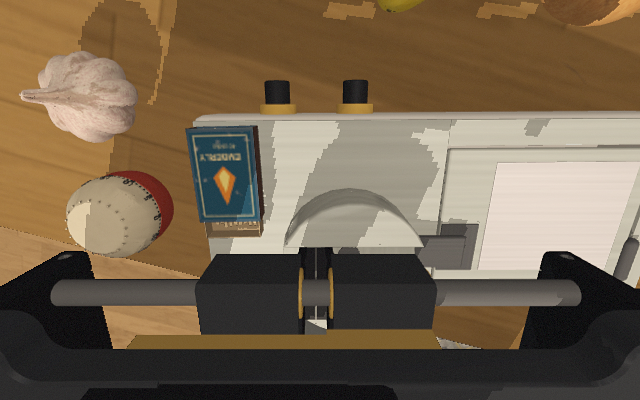

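View pics/t5.png

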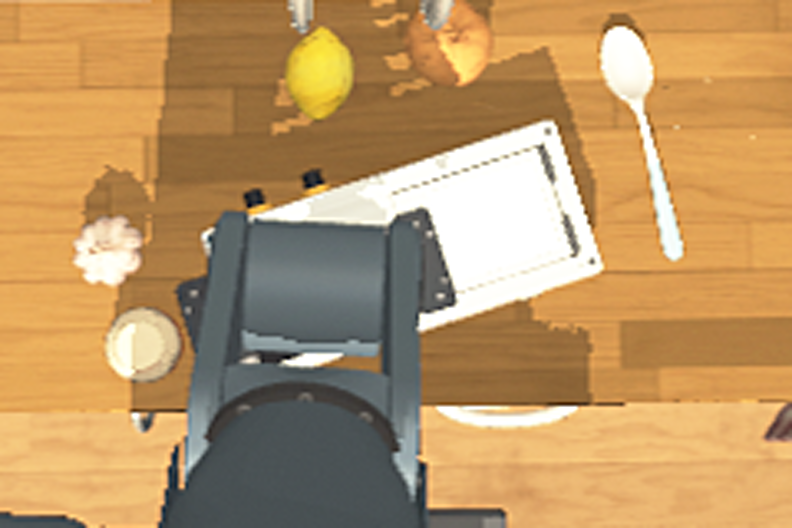

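```bash
python3 -m crank '[[[0,0,0,0.002,0,0,0],[0,0,0,0.002,0,0,0],[0,0,0,0.002,0,0,0],[0,0,0,0.002,0,0,0],[0,0,0,0,0,0,0]]]'; python3 d.py
```

```text
time: 13.52
position: [0.4619, 0.0724, 0.0786]
tool_rot: [0.102, -0.7, 0.7, -0.103]
ft_force: [-1.3, 1.1, -1.6]
grip_width: 0.0004
rel axis in tool frame [-0.0054 -0.0006 -0.0209] zyaw -73.3 down [ 0.002 -0.    -1.   ] F tool [ 0.9  1.6 -1.5] mom [-0.04  0.25  0.06] t 13.525
```

Near zero force; move 4 mm further off the wall, then lift.

```bash
python3 -m crank '[[[0,0,0,0.002,0,0,0],[0,0,0,0.002,0,0,0],[0,0,0,0,0,0,0],[0,0,0,0,-0.003,0,0],[0,0,0,0,-0.006,0,0]]]'; python3 d.py
python3 -m crank '[[[0,0,0,0,-0.015,0,0],[0,0,0,0,-0.025,0,0],[0,0,0,0,-0.025,0,0],[0,0,0,0,-0.025,0,0],[0,0,0,0,-0.02,0,0]]]'; python3 s.py "to=[.45,-.2,.2]"; python3 wr.py w6
```

```text
time: 14.15
position: [0.4572, 0.0712, 0.0877]
tool_rot: [-0.102, 0.7, -0.7, 0.102]
ft_force: [0.4, -0.4, 0.4]
grip_width: 0.0005
rel axis in tool frame [-0.0006 -0.0097 -0.0211] zyaw -73.4 down [-0.  0. -1.] F tool [-0.3 -0.4  0.5] mom [-0.05  0.04 -0.02] t 14.15
time: 14.78
position: [0.4574, 0.0712, 0.1991]
tool_rot: [0.102, -0.7, 0.7, -0.103]
ft_force: [-0.4, 0.3, 0.1]
grip_width: 0.0003
t 14.78 p [0.4574 0.0712 0.1991] zyaw -73.35 down [ 0.002 -0.    -1.   ] F [-0.4  0.3  0.1] q6 1.192 g 0.0003
[[-0.958, 0.002, 0.287], [-0.287, -0.0, -0.958], [-0.001, -1.0, 0.001]]
shift [ 0.0848 -0.0009  0.2578]
cam at [0.537 0.095 0.354]
```

View pics/w6.png

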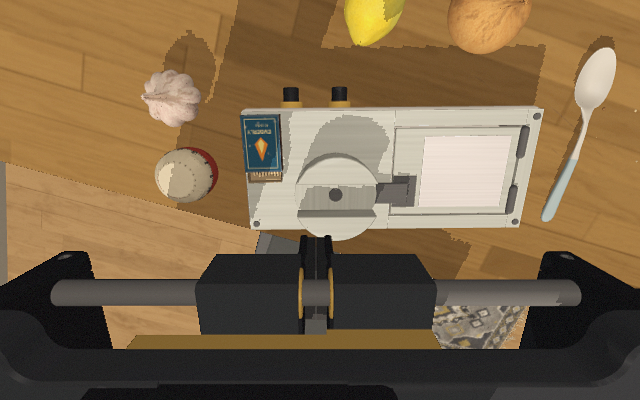

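```bash
python3 -m crank '[[[0,0,0,0,-0.02,0.05,0],[0,0,0,0.01,0,0.055,0],[0,0,0,0.01,0,0.055,0],[0,0,0,0.01,0,0.055,0],[0,0,0,0.01,0,0.055,0]]]'; python3 -m crank '[[[0,0,0,0.02,0,0.055,0],[0,0,0,0.02,0,0.055,0],[0,0,0,0,0,0,0],[0,0,0,0,0,0,0],[0,0,0,0,0,0,0]]]'; python3 s.py pic=top:t7,scene:s7
python3 - <<'E'
import cv2
a=cv2.imread("pics/w6.png")[90:250,230:560];cv2.imwrite("pics/w6z.png",cv2.resize(a,None,fx=2.4,fy=2.4,interpolation=cv2.INTER_CUBIC))
E
```

```text
time: 15.45
position: [0.4961, -0.2006, 0.2174]
tool_rot: [-0.102, 0.7, -0.7, 0.102]
ft_force: [1.0, -0.3, -0.8]
grip_width: 0.0004
time: 16.08
position: [0.4892, -0.3141, 0.2173]
tool_rot: [-0.103, 0.7, -0.699, 0.103]
ft_force: [0.3, 0.4, -0.3]
grip_width: 0.0004
t 16.07 p [ 0.4892 -0.3141  0.2173] zyaw -73.26 down [-0.001  0.001 -1.   ] F [ 0.3  0.4 -0.3] q6 0.516 g 0.0004
[[-0.958, -0.001, 0.288], [-0.288, 0.001, -0.958], [0.0, -1.0, -0.001]]
```

View pics/t7.png

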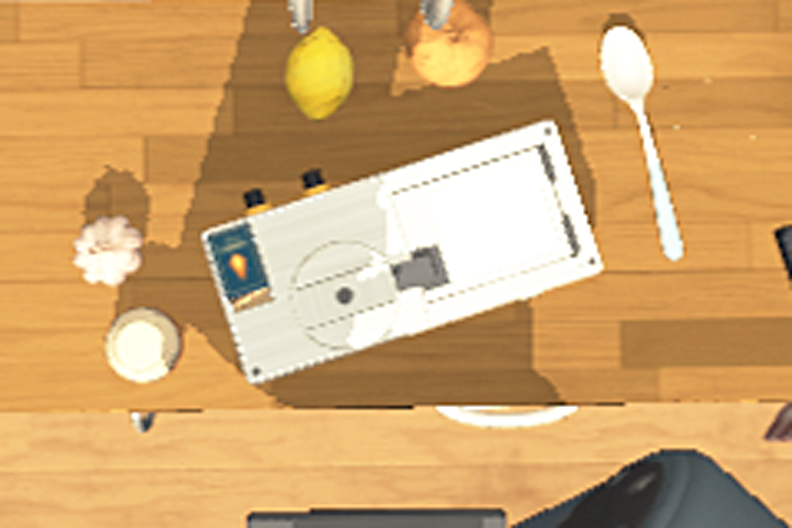

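View pics/w6z.png

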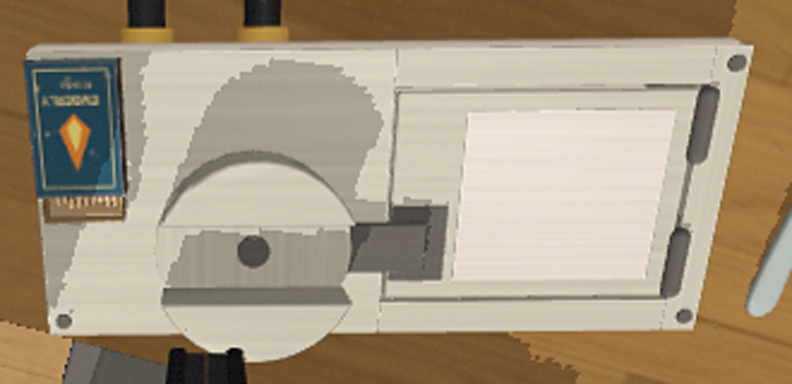

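View pics/s7.png

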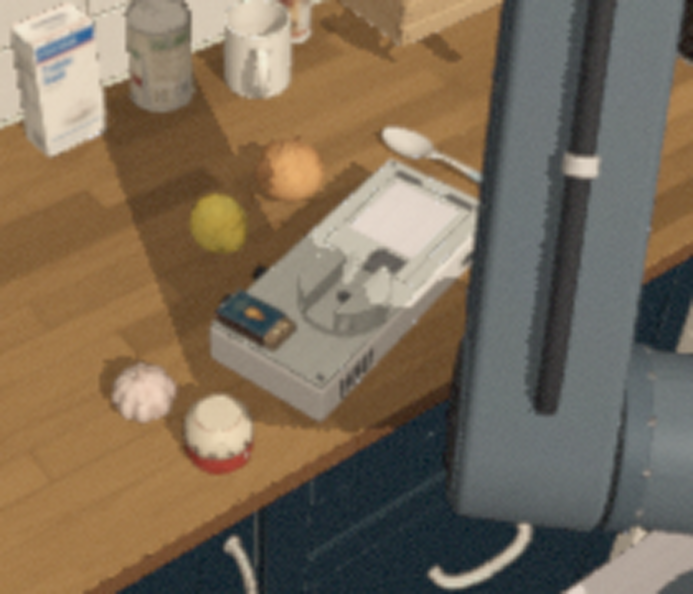

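```bash
python3 -c "
from rig import robot
print(robot.get_obs()['time'],robot.hand_in())"
```

```text
the job is handed in; nothing more can be done
16.175 None
```

The hatch is shut and the dial is locked. I handed the job in at 16.2 s of the 45 s, with the arm clear and touching nothing.

- **Hatch:** I pressed it down at the pad with the closed fingertips. It met its stop with the tips at 55 mm, level with the deck, and the force rose to 26 N. The wrist picture then showed its free edge where the shut position should be, within about 3 pixels. That would not reveal a very small remaining gap.
- **Dial:** I set the closed tips in the slot and turned it clockwise about 75° until it stopped; it had started about 15° round. At the stop the fingers no longer moved while the side push rose to 15 N.
- **Final pictures:** The slot lies parallel to the unit's long side (about 17.7° against 17.9° in the top view). The tongue lies over the hatch's free edge. The matchbox, timer, garlic, lemon, onion and spoon look unmoved.

One of my estimates was wrong. I first took the hatch to be 20 mm nearer the robot than it is, which put its predicted corners off in the picture. With that corrected they matched. It did not affect where I pressed.

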